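# Lock the drive shaft of the turntable unit

## Task

Lock the shaft of the small white drive unit before it is moved: with the fingertips, turn the slotted metal disc by one of its red pegs until its slot lines up with the steel bar, then push the bar by its orange plate through the slot and into the keeper on the far side, fully home. Only push: the bar must not be lifted out of its channel, and the small things standing round the unit are to be left where they are.

Things in the scene. Friction and masses are not known exactly. Their poses are not given: they have to be found in the camera images.
- lock_base: fixed white drive unit, deck at z = 30 mm; origin on the worktop under the disc's axis, +x the way the bar is pushed; casing x -196 to 84 mm, 112 wide. On its centre line: guide channel (x -186 to -48, walls to z = 44, 29 mm over the walls), steel bridge over it (x -57 to -48, top z = 58) where the orange plate stops, disc (radius 45), keeper: 20 mm wide tunnel (x 50 to 74, top z = 57)
- lock_disc (a joint): angle of the slotted aluminium disc (90 mm across, top at z = 54 mm) about its upright axis, rad, growing counterclockwise seen from above; range -0.7 to 3.85. The slot runs right across, 22 mm wide, so it lines up with the bar at 0 and equally at 3.14. Light friction holds it where it is left; turning takes about 2 N at a peg
- disc_centre (a point): centre of the disc's top face, on its axis, 54 mm above the worktop; its x axis runs along the slot
- peg_a (a point): centre of the rounded top of one red peg, an upright pin 12 mm thick that stands 26 mm above the disc, 80 mm above the worktop, 33 mm from the disc's axis on the disc's own +y side (square to the slot)
- peg_b (a point): the same for the other red peg, opposite, on the disc's own -y side
- bar_push (a point): centre of the rear face of the orange plate on the loose bar's rear end, where it is pushed, 63 mm above the worktop; plate 36 wide, 10 thick, from z = 46 to 76 mm; x points along the bar to its nose. Bar: 130 mm from this face to the nose tip, 14 mm wide, about 0.25 kg. Starts 113 to 125 mm short of home; home this point is at x = -67 mm in the frame of lock_base (plate against the bridge)
- bar_nose (a point): tip of the bar's tapered nose, 41 mm above the worktop; fully home at x = +63 mm in the frame of lock_base, inside the keeper
- film_roll_mid (a point): centre of a white roll of sealing film standing on end, 52 mm across, 50 mm high; leave alone
- dropper_white_mid (a point): small dropper bottle with a white cap, 25 mm across, 67 mm high; point on its axis 30 mm up; leave alone
- dropper_blue_mid (a point): small dropper bottle with a blue cap, 25 mm across, 67 mm high; point on its axis 30 mm up; leave alone
- black_box_mid (a point): centre of a small black box, 26 x 36 x 27 mm; leave alone
- marker_mid (a point): centre of a blue-capped felt marker lying flat, 132 mm long; leave alone
Not all that is in view belongs to the job. There is more than one size of the part that bears bar_push; the job needs the larger.

How it is judged:
On the way, in this order (a step that is already met when the one before it is completed fails the run):
1. the disc is turned so that its slot lines up with the bar (within 0.2 rad) (angle between the x axis of disc_centre and the x axis of lock_base, either way round below 0.2 rad), for 0.2 s.
2. the bar is pushed through the disc into the keeper, fully home (within 5 mm) (x of bar_nose in the frame of lock_base above 0.058 m), for 0.2 s.
At the end, for the whole second after the job is handed in: the bar lies flat in its channel, through the lined-up slot (disc within 0.2 rad), with its nose in the keeper and the orange plate within 5 mm of the bridge; everything at rest (angle between the x axis of disc_centre and the x axis of lock_base, either way round below 0.2 rad and x of bar_nose in the frame of lock_base above 0.058 m and y of bar_nose in the frame of lock_base between -0.01 and 0.01 m and z of bar_push in the frame of lock_base below 0.069 m and angle between bar_push's own z axis and vertical below 0.06 rad and velocity of joint lock_disc between -0.05 and 0.05 rad/s); the robot touches nothing.
It fails at once if the bar is lifted or tipped out of its channel (more than 12 mm up or 0.2 rad) (z of bar_push in the frame of lock_base above 0.075 m or z of bar_nose in the frame of lock_base above 0.053 m or angle between bar_push's own z axis and vertical above 0.2 rad).
It fails at once if a thing standing by is shifted or lifted by more than 15 mm (distance of any of film_roll_mid, dropper_white_mid, dropper_blue_mid, black_box_mid, marker_mid from where it was at the start of the episode above 0.015 m).
It also fails if it takes over 58 s, if anything falls off the work surface, if the arm or the gripper's body presses on something with over 40 N, if the wrist force passes 120 N, or if a joint passes its speed limit or range.

## Robot

A 7-joint arm with a two-finger parallel gripper is mounted at the origin on a cart in front of the work surface, level with it; the furniture and walls round the work are solid. World frame = base frame: x ahead of the robot, y to its left, z up, the work surface at z = 0. Lengths are in m, angles in rad, forces in N, time in s.
With the tool pointing down it reaches from about 0.4 to 0.85 m from the base axis. Payload 10.4 kg.
Tool frame: the origin (TCP) lies on the centre line of the jaws, within the pads' length; the fingertips stand 11 mm ahead of it and the grasp point (between the pads) lies 8 mm behind it; z points along the fingers, y is the line along which they close (so a half turn about z gives the same grasp; the last joint's range is limited). The gripper opens to 87 mm and grips with 3 to 60 N. Pads are 19 mm wide; open, the fingers measure 117 mm over their backs; the gripper's body (75 mm by 190 mm) begins 51 mm behind the grasp point.
Start: joints at [-1.29, 0.332, -0.065, 1.46, 0.022, 1.35, -0.088], TCP at [0.187, 0.596, 0.195] pointing down, gripper open.
Joint ranges: [-2.6, 2.6], [-0.5, 2.12], [-1.47, 1.34], [0.16, 2.42], [-1.27, 4.41], [0.06, 2.06], [-2.6, 2.6]. Speed limits (rad/s): [2.22, 2.22, 2.79, 2.79, 3.14, 3.14, 3.14].

## Interface

Orientations are given as a unit quaternion [x, y, z, w].
In Python, from bench import r gives the robot as it stands.
- The arm moves only by the shell command python3 -m pendant 'ROWS' [OPENING] [FORCE]. ROWS is JSON, a list of rows, each a list of 4 numbers: the shift along the tool's x, y, z in m, then the turn about the tool's z in rad. A call has 1 to 8 rows; each row shifts and turns the commanded pose from where the row before left it, along the tool's axes as they then stand; what a row does not reach is not made up. A row lasts 1/12 s, in which the tool goes at most 41.7 mm and 7.16 degrees, less where a joint would pass 70% of its speed; a pose out of reach is approached as far as the arm can. A call with a gripper value outside its range is refused whole. OPENING is the opening, from 0 (shut) to 1 (fully open), set as the call begins (- or left out, the last holds). The fingers move at their own pace and stop on an object; FORCE is the grip in N (left out, the last holds). Time passes only in rows, so rows that do not move let the fingers close. It gives the time, the measured TCP pose, the force, the opening and the grip force at its end, in the units of the state.
- r.read_state(): the state, without advancing time (a new reading comes with each control period).
- r.camera(name): name is "side" or "top" or "wrist"; returns a dict with "img" (480x640x3 uint8, red, green, blue), "camera_matrix" (3x3 intrinsics, pixels), "dist_coeffs" ([k1, k2, p1, p2, k3] as OpenCV has them; the pictures are not rectified), "xyz" and "attitude" of the camera in the world. Camera axes: x right, y down, z forward; pixel columns grow to the right and rows downward; lengths in m; the calibration is good to about 2 mm. A picture is of the moment at which its call begins. There is no depth.
- r.close_job(): hands the job in; it is judged then, once.
Trained networks look in the newest picture that a camera, given by its name, has taken for a name from the list of things; names that differ only in an ending like _2 or _b are one class to them, and where a whole thing is asked for, a point or a joint stands for the part that bears it (a point fixed in the world has none). Each returns a list of dicts, best first, with "score" (0 to 1); they miss things now and then, are a little off and sometimes report something else, mostly with a low value. They report only what shows in the picture. A call takes as long as a camera call. They do not tell look-alikes from the thing itself.
- r.outline_of(thing, camera): "mask" (480x640 bool, what is visible of it) and "bbox" ([centre column, centre row, width, height] in pixels, round what is visible of it).
The state is a dict: "time": time; "joint_positions": joint angles; "joint_vel": joint speeds; "joint_torque": joint torques, N m; "ee_pos": TCP position; "eef_rot": TCP orientation; "ft_force": force on the tool from outside, world axes, zero at the start; "torque": the same for the moment, N m; "width": finger opening in m; "grip_force": force on a finger pad.
Only numpy, scipy, OpenCV 4.12 (cv2) and the standard library are available. Lean on these libraries where they do the work, as an engineer would, in place of code of your own. Each camera call takes 0.05 s, during which the arm holds its last target. There are 200 camera calls.

## Working session

There is one attempt and no reset: what is moved stays moved. The work goes in short steps, Python scripts to look and compute and a shell command to move; the robot and the scene stay as the last step left them, time stands still between calls to the robot, and variables do not carry over. Pictures are saved under pics/ and viewed, at most 10 in all, crops included, and the job is handed in when it is done.

```bash
mkdir -p pics; ls
cat > h.py <<'E'
import numpy as np,cv2
from scipy.spatial.transform import Rotation as R
from bench import r
def ray(c,px):
    p=cv2.undistortPoints(np.array(px,float).reshape(-1,1,2),np.array(c["camera_matrix"]),np.array(c["dist_coeffs"])).reshape(-1,2)
    d=np.c_[p,np.ones(len(p))]@att(c).T
    return np.array(c["xyz"]),d
def att(c):
    a=np.array(c["attitude"])
    return a if a.shape==(3,3) else R.from_quat(a).as_matrix()
def at_z(c,px,z):
    o,d=ray(c,px); return o+d*((z-o[2])/d[:,2])[:,None]
def save(c,n): cv2.imwrite("pics/"+n,c["img"][:,:,::-1])
E
python3 - <<'E'
from h import *
for n in ["top","side"]:
    c=r.camera(n); save(c,n+"0.png"); print(n,c["xyz"],c["attitude"])
    for t in ["lock_base","lock_disc","disc_centre","peg_a","peg_b","bar_push","bar_nose","film_roll_mid","dropper_white_mid","dropper_blue_mid","black_box_mid","marker_mid"]:
        for o in r.outline_of(t,n)[:3]: print(t,round(o["score"],2),np.round(o["bbox"]))
print(r.read_state())
E
```

```text
pics
top [0.36446923 0.0904207  1.09150535] [ 0.71008034 -0.70139133  0.04203011 -0.04549269]
lock_base 0.59 [255. 227.  71. 129.]
lock_disc 0.68 [259. 199.  39.  40.]
disc_centre 0.66 [258. 199.  42.  41.]
peg_a 0.78 [257. 199.  39.  40.]
peg_b 0.78 [257. 199.  39.  40.]
bar_push 0.9 [241. 256.  22.  56.]
bar_push 0.68 [232. 330.  15.  34.]
bar_nose 0.64 [242. 255.  25.  58.]
bar_nose 0.53 [233. 331.  15.  39.]
dropper_blue_mid 0.66 [266. 146.  13.  18.]
black_box_mid 0.6 [215. 187.  20.  13.]
marker_mid 0.59 [456. 233.  53.  12.]
side [0.34632743 0.91375768 0.39180776] [-0.07349942  0.81534133 -0.57125103  0.05906451]
lock_base 0.58 [290. 305. 168.  73.]
lock_disc 0.88 [261. 286.  56.  42.]
disc_centre 0.57 [260. 289.  53.  41.]
peg_a 0.69 [198. 287.  13.  32.]
peg_a 0.66 [263. 289.  50.  41.]
peg_b 0.69 [198. 287.  13.  32.]
peg_b 0.66 [263. 289.  50.  41.]
bar_push 0.84 [331. 298.  72.  28.]
bar_push 0.69 [425. 331.  57.  25.]
bar_nose 0.95 [332. 299.  73.  29.]
bar_nose 0.66 [426. 333.  58.  21.]
film_roll_mid 0.67 [299. 346.  34.  48.]
film_roll_mid 0.65 [199. 286.  13.  32.]
d
[... 218 characters left out ...]
8958027,  0.33216528, -0.06469993,  1.46007182,  0.02163205,
        1.34990634, -0.08845638]), 'joint_vel': array([-1.02095813e-04, -4.38704362e-05,  1.88773364e-03,  1.01835915e-03,
       -1.13611508e-03,  1.71364359e-03, -2.61395873e-04]), 'joint_torque': array([ 1.58038847e-04, -6.23033953e+01,  2.46853841e-02, -3.90105057e+01,
       -6.11491059e-02,  3.17213754e-02,  3.18625446e-06]), 'ee_pos': array([0.18698147, 0.59641531, 0.1947107 ]), 'eef_rot': array([1.51298157e-01, 9.88488170e-01, 7.12702985e-05, 1.56290807e-05]), 'ft_force': array([-0.29900512,  0.19908765, -0.20235755]), 'torque': array([-0.00523268, -0.00623248,  0.00928598]), 'grip_force': 0.0, 'width': 0.08745706221262639}
```

Run:
```python
import cv2
a=cv2.imread("pics/top0.png")[110:380,170:370]; cv2.imwrite("pics/top0c.png",cv2.resize(a,None,fx=2.2,fy=2.2,interpolation=3)[:594])
a=cv2.imread("pics/side0.png")[220:400,160:480]; cv2.imwrite("pics/side0c.png",cv2.resize(a,None,fx=2.5,fy=2.5,interpolation=3))
```

```text
(no output)
```

View pics/top0c.png

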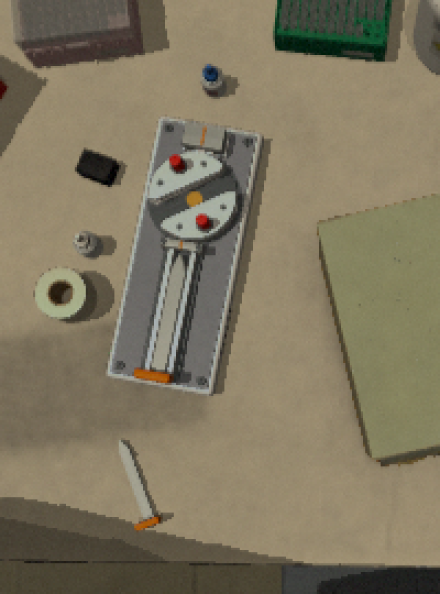

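View pics/side0c.png

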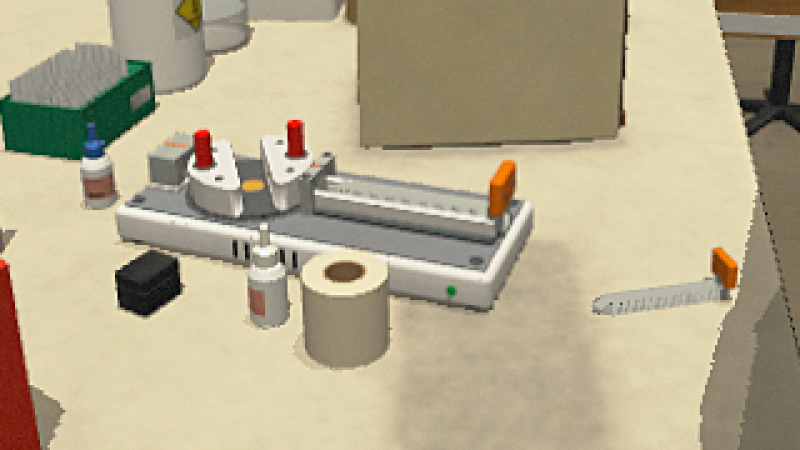

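Run:
```python
from h import *
for n in ["top","side"]:
    c=r.camera(n); hsv=cv2.cvtColor(c["img"],cv2.COLOR_RGB2HSV)
    for nm,lo,hi in [("red",(0,170,90),(5,255,255)),("red2",(174,170,90),(180,255,255)),("orange",(8,170,120),(20,255,255))]:
        m=cv2.inRange(hsv,lo,hi); k,l,s,ce=cv2.connectedComponentsWithStats(m)
        for i in range(1,k):
            if s[i,4]>12 and 170<ce[i][0]<480 and 110<ce[i][1]<400: print(n,nm,s[i],ce[i].round(1), at_z(c,ce[i],.08)[0].round(4), at_z(c,ce[i],.076)[0].round(4))
    if n=="top":
        q=np.array([(160,118),(265,134),(213,393),(108,375)])/2.2+[170,110]
        P=at_z(c,q,.03); print(P.round(4)); print(P.mean(0), [np.linalg.norm(P[i]-P[i-1]) for i in range(4)])
        for a,b in [(3,0),(2,1)]: v=P[b]-P[a]; print(np.arctan2(v[1],v[0]))
        # things
        for nm,p,z in [("blue",(210,72),.067),("box",(100,165),.027),("white",(85,238),.067),("roll",(60,293),.05)]:
            print(nm,at_z(c,np.array(p)/2.2+[170,110],z)[0].round(3))
        q=np.array([(204,134),(180,244),(195,200),(153,371),(153,381),(180,255)])/2.2+[170,110]
        print(at_z(c,q,.05).round(3))
```

```text
top red [247 180   5   6  21] [249.1 182.6] [0.6229 0.2536 0.08  ] [0.6239 0.2542 0.076 ]
top red [259 208   5   5  19] [261.2 209.6] [0.5632 0.2255 0.08  ] [0.564 0.226 0.076]
top orange [255 197   7   7  34] [257.9 199.8] [0.5849 0.2333 0.08  ] [0.5858 0.2338 0.076 ]
top orange [231 278  16   6  64] [238.6 280.5] [0.4094 0.2694 0.08  ] [0.4096 0.2701 0.076 ]
top orange [231 345  11   6  33] [236.2 347.5] [0.2693 0.2696 0.08  ] [0.2689 0.2703 0.076 ]
[[0.6803 0.2778 0.03  ]
 [0.6643 0.1675 0.03  ]
 [0.3943 0.2147 0.03  ]
 [0.4111 0.3218 0.03  ]]
[0.5374868  0.24545941 0.03      ] [np.float64(0.27273450011468564), np.float64(0.11149330365146223), np.float64(0.2740950338962151), np.float64(0.10849860349566957)]
-0.16210306972969654
-0.17297002009542808
blue [0.718 0.222 0.067]
box [0.63  0.339 0.027]
white [0.545 0.342 0.067]
roll [0.492 0.369 0.05 ]
[[0.658 0.229 0.05 ]
 [0.543 0.25  0.05 ]
 [0.589 0.236 0.05 ]
 [0.415 0.273 0.05 ]
 [0.405 0.272 0.05 ]
 [0.532 0.249 0.05 ]]
side red [286 106  16  14 131] [294.9 111.2] [ 1.6672 -4.2614  0.08  ] [ 1.6842 -4.3278  0.076 ]
side red [275 268   6  15  71] [277.6 274.4] [0.5543 0.2555 0.08  ] [0.557 0.247 0.076]
side red [238 272   7  15  81] [240.8 279. ] [0.6109 0.2838 0.08  ] [0.6143 0.2757 0.076 ]
side red2 [288 181   5   5  15] [290.1 183.1] [ 0.7177 -0.4492  0.08  ] [ 0.7225 -0.4667  0.076 ]
side orange [458 157   7   5  15] [461.3 159.1] [ 0.1116 -1.0147  0.08  ] [ 0.1086 -1.0395  0.076 ]
side orange [465 216  16   1  16] [472.5 216. ] [ 0.1772 -0.1539  0.08  ] [ 0.175  -0.1676  0.076 ]
side orange [356 284  10  22 145] [360.  294.4] [0.406  0.3071 0.08  ] [0.4068 0.2993 0.076 ]
side orange [257 293   8   3  18] [260.8 294. ] [0.5596 0.3313 0.08  ] [0.5623 0.3238 0.076 ]
side orange [445 319  10  16  80] [450.3 326.1] [0.2748 0.3816 0.08  ] [0.2739 0.3748 0.076 ]
```

View pics/top0.png

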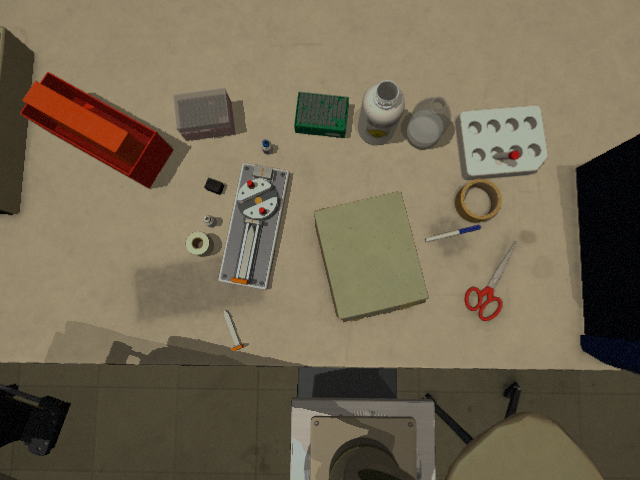

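```bash
python3 -m pendant '[[-0.036,-0.0137,0,0],[-0.036,-0.0137,0,0],[-0.036,-0.0137,0,0],[-0.036,-0.0137,0,0],[-0.036,-0.0137,0,0],[-0.036,-0.0137,0,0],[-0.036,-0.0137,0,0],[-0.036,-0.0137,0,0]]' 0 20; python3 -m pendant '[[-0.036,-0.0137,0,0],[-0.036,-0.0137,0,0],[-0.036,-0.0137,0,0],[-0.036,-0.0137,0,0],[0,0,0,0.113],[0,0,0,0.113],[0,0,0,0.114],[0,0,0,0]]'
```

```text
time: 2.07
ee_pos: [0.4303, 0.4043, 0.1949]
eef_rot: [0.151, 0.988, 0.0, 0.0]
ft_force: [1.1, 0.8, 0.1]
width: 0.0414
grip_force: 0.0
time: 2.73
ee_pos: [0.5501, 0.3102, 0.1945]
eef_rot: [0.319, 0.948, 0.0, -0.0]
ft_force: [-0.3, 0.9, 0.0]
width: 0.0009
grip_force: 0.0
```

```bash
cat >> h.py <<'E'
def reds(c,z=.08,lo=150):
    hsv=cv2.cvtColor(c["img"],cv2.COLOR_RGB2HSV)
    m=cv2.inRange(hsv,(0,lo,60),(6,255,255))|cv2.inRange(hsv,(174,lo,60),(180,255,255))
    k,l,s,ce=cv2.connectedComponentsWithStats(m)
    return [(s[i],ce[i].round(0),at_z(c,ce[i],z)[0].round(4)) for i in range(1,k) if s[i,4]>60]
def rel(p): # world -> tool shift
    s=r.read_state(); return R.from_quat(s["eef_rot"]).inv().apply(np.array(p)-s["ee_pos"]).round(4)
E
python3 - <<'E'
from h import *
c=r.camera("wrist"); save(c,"w1.png"); print(c["xyz"],att(c)[:,2])
for x in reds(c): print(x)
E
```

```text
[0.48476948 0.35946379 0.3846244 ] [ 0.23358777 -0.17777275 -0.95594644]
(array([  536,   126,   104,   179, 14746], dtype=int32), array([590., 209.]), array([0.6665, 0.4824, 0.08  ]))
(array([243, 277,  17,  23, 278], dtype=int32), array([251., 288.]), array([0.5592, 0.2326, 0.08  ]))
```

View pics/w1.png

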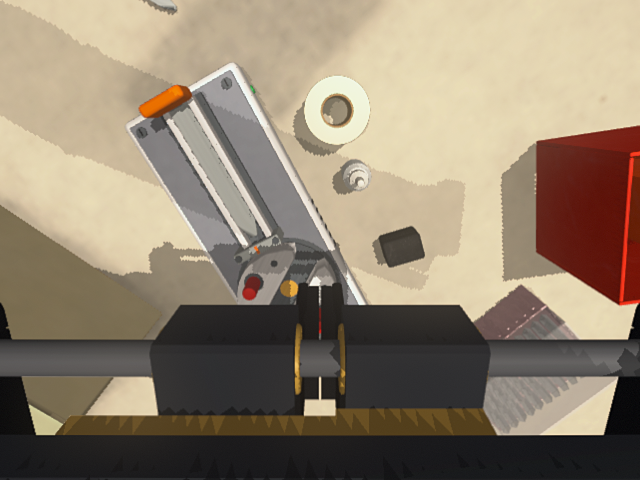

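Run:
```python
from h import *
c=r.camera("wrist")
print(at_z(c,[(233,64),(128,125),(366,302)],.03).round(4)); print("peg",at_z(c,[(249,294)],.08).round(4))
print("shaft z30/54",at_z(c,[(289,289)],.03).round(4))
o=r.outline_of("bar_push","wrist")[0]; print(o["score"],o["bbox"])
hsv=cv2.cvtColor(c["img"],cv2.COLOR_RGB2HSV); m=cv2.inRange(hsv,(8,170,90),(22,255,255)); m[130:]=0
q=cv2.boxPoints(cv2.minAreaRect(cv2.findNonZero(m))); print(q.round(),at_z(c,q,.076).round(4))
P=at_z(c,[(166,112),(190,93),(246,248),(276,236)],.044);print(P.round(4)); [print(np.arctan2(*(P[i+2]-P[i])[[1,0]])) for i in (0,1)]
w=at_z(c,[(249,294)],.08)[0]; print("side red recheck")
C=np.array([.592,.2375]);print(np.hypot(*(w[:2]-C)))
```

```text
[[0.4118 0.3259 0.03  ]
 [0.3951 0.2243 0.03  ]
 [0.6494 0.2911 0.03  ]]
peg [[0.5629 0.2281 0.08  ]]
shaft z30/54 [[0.5945 0.2404 0.03  ]]
0.88 [197.3, 158.6, 121.8, 149.3]
[[138. 106.]
 [184.  79.]
 [193.  96.]
 [148. 122.]] [[0.4012 0.2571 0.076 ]
 [0.4076 0.2958 0.076 ]
 [0.4201 0.2938 0.076 ]
 [0.4138 0.2546 0.076 ]]
[[0.4097 0.2612 0.044 ]
 [0.4105 0.2862 0.044 ]
 [0.5364 0.2389 0.044 ]
 [0.5436 0.267  0.044 ]]
-0.1737651985221009
-0.14315148516473306
side red recheck
0.03059640639006595
```

```bash
python3 -m pendant '[[-0.03,0,0,0],[-0.03,0,0,0],[-0.03,0,0,0],[-0.03,-0.002,0,0],[0,0,0.03,0],[0,0,0.03,0],[0,0,0.03,0],[0,0,0,0]]'
python3 - <<'E'
from h import *
c=r.camera("wrist"); save(c,"w2.png")
for x in reds(c): print(x,rel(x[2]))
print(r.read_state()["ee_pos"])
E
```

```text
time: 3.55
ee_pos: [0.6412, 0.2356, 0.098]
eef_rot: [0.315, 0.949, -0.003, -0.004]
ft_force: [-1.1, 0.2, 0.0]
width: 0.0004
grip_force: 0.0
(array([205, 147,  31,  26, 582], dtype=int32), array([220., 159.]), array([0.5629, 0.2304, 0.08  ])) [ 0.0603 -0.0522  0.0221]
(array([319, 202,  21,  29, 434], dtype=int32), array([330., 217.]), array([0.6205, 0.2571, 0.08  ])) [0.0301 0.0037 0.0217]
[0.64257767 0.23618539 0.10165879]
```

View pics/w2.png

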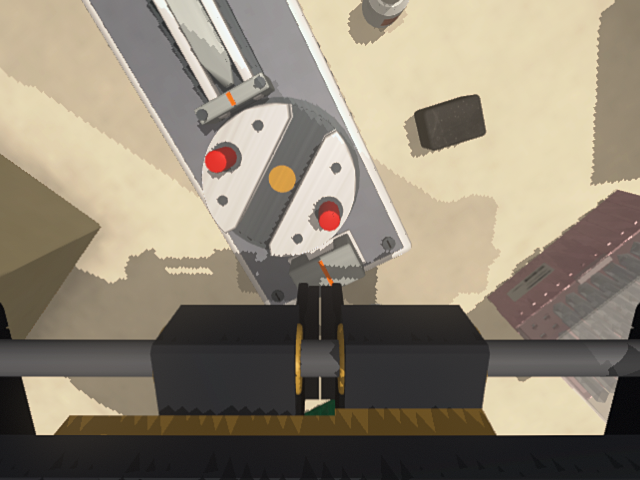

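```bash
python3 -m pendant '[[0,0.0055,0.015,0],[0,0,0.013,0],[0,0,0,0]]'; python3 -m pendant '[[0.006,0,0,0],[0.005,0,0,0],[0.005,0,0,0],[0.005,0,0,0],[0.005,0,0,0],[0.005,0,0,0],[0.004,0,0,0],[0,0,0,0]]'
python3 - <<'E'
from h import *
c=r.camera("wrist"); save(c,"w3.png")
X=reds(c)
for x in X: print(x,rel(x[2]))
d=X[1][2]-X[0][2]; print(np.arctan2(d[1],d[0]), r.read_state()["ee_pos"])
E
```

```text
time: 3.85
ee_pos: [0.6473, 0.2415, 0.0748]
eef_rot: [0.316, 0.949, -0.001, -0.001]
ft_force: [-0.7, 0.4, -1.1]
width: 0.0004
grip_force: 0.0
time: 4.52
ee_pos: [0.6193, 0.2632, 0.0768]
eef_rot: [0.316, 0.949, 0.0, -0.0]
ft_force: [0.2, 1.3, 0.6]
width: 0.0005
grip_force: 0.0
(array([179, 215,  36,  34, 759], dtype=int32), array([197., 232.]), array([0.5616, 0.2324, 0.08  ])) [ 0.0284 -0.059  -0.0033]
(array([302, 269,  21,  17, 268], dtype=int32), array([313., 277.]), array([0.6137, 0.2626, 0.08  ])) [ 0.0048 -0.0036 -0.0033]
0.5253252323070846 [0.61970644 0.26262215 0.07674899]
```

View pics/w3.png

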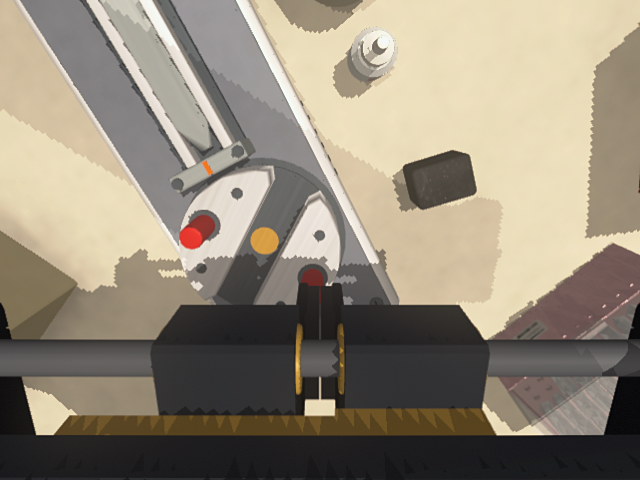

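```bash
cat >> h.py <<'E'
C=np.array([.5930,.2390]); YAW=-.165
def nearpeg():
    c=r.camera("wrist"); hsv=cv2.cvtColor(c["img"],cv2.COLOR_RGB2HSV)
    m=cv2.inRange(hsv,(0,150,190),(6,255,255))|cv2.inRange(hsv,(175,150,190),(180,255,255)); m[:,500:]=0
    k,l,s,ce=cv2.connectedComponentsWithStats(m)
    for i in range(1,k):
        if s[i,4]>80:
            p=at_z(c,ce[i],.08)[0]; v=p[:2]-C; print("pegtop",s[i],p.round(4),"r",np.hypot(*v).round(4),"base angle deg",np.degrees(np.arctan2(v[1],v[0])-YAW).round(1),rel(p))
    return c
E
python3 -c "
from h import *
nearpeg()"
python3 -m pendant '[[0.005,0,0,0],[0.005,0,0,0],[0.004,0,0,0],[0,0,0,0]]'
python3 -c "
from h import *
nearpeg()"
```

```text
pegtop [180 226  22  22 375] [0.5621 0.228  0.08  ] r 0.0328 base angle deg -150.9 [ 0.0258 -0.0621 -0.0033]
time: 4.95
ee_pos: [0.6079, 0.2717, 0.0766]
eef_rot: [0.316, 0.949, 0.0, -0.0]
ft_force: [-0.9, 0.3, -0.3]
width: 0.0005
grip_force: 0.0
pegtop [182 256  22  20 303] [0.5614 0.2279 0.08  ] r 0.0335 base angle deg -151.3 [ 0.0117 -0.0628 -0.0033]
```

Run:
```python
from h import *
a=r.camera("wrist")["img"][120:360,120:440]; b=r.camera("side")["img"][150:350,200:440]
a=cv2.resize(a,(400,300));b=cv2.resize(b,(400,333),interpolation=3)[:300]
b2=r.camera("top")["img"][150:270,180:340]; b2=cv2.resize(b2,(400,300),interpolation=3)
cv2.imwrite("pics/m4.png",np.vstack([np.hstack([a,b]),np.hstack([b2,b2*0])])[:,:,::-1])
```

```text
(no output)
```

View pics/m4.png

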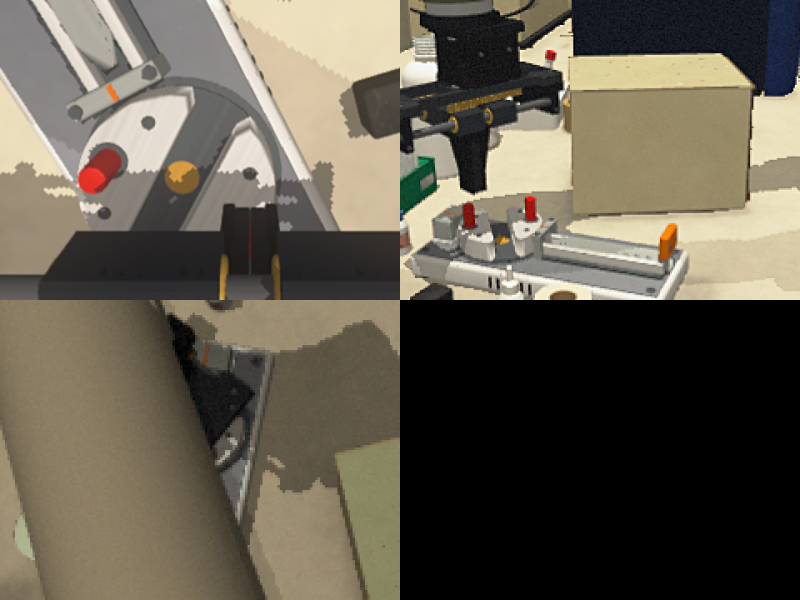

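Run:
```python
from h import *
c=r.camera("side"); s=r.read_state(); print(s["time"],s["ee_pos"],s["ft_force"])
o,d=ray(c,[(245,265)]); t=(s["ee_pos"][1]-o[1])/d[0,1]; print(o+t*d)
def proj(p): return cv2.projectPoints((att(c).T@(np.array(p)-c["xyz"])).reshape(1,1,3),np.zeros(3),np.zeros(3),np.array(c["camera_matrix"]),np.array(c["dist_coeffs"]))[0].ravel().round(1)
e=s["ee_pos"]; print(proj(e),proj(e-[0,0,.011]),proj([.624,.250,.08]),proj([.562,.228,.08]))
```

```text
5.2 [0.60906239 0.27021313 0.07665948] [-0.02150216  0.34208518 -0.44726173]
[[0.60669153 0.27021313 0.100321  ]]
[244.7 277.5] [245.2 283.3] [240.6 270.5] [277.7 267.8]
```

Run:
```python
from h import *
c=r.camera("wrist"); s=r.read_state(); T=R.from_quat(s["eef_rot"]).as_matrix()
def proj(p): return cv2.projectPoints((att(c).T@(np.array(p)-c["xyz"])).reshape(1,1,3),np.zeros(3),np.zeros(3),np.array(c["camera_matrix"]),np.array(c["dist_coeffs"]))[0].ravel().round(1)
for z in (.011,0,-.01,-.02,-.03,-.05): print(z,proj(s["ee_pos"]+T@[0,0,z]),proj(s["ee_pos"]+T@[.0095,0,z]))
print("cam in tool",T.T@(c["xyz"]-s["ee_pos"]), T.T@att(c)[:,2], s["ee_pos"])
b=r.camera("side")["img"][230:300,220:270]; cv2.imwrite("pics/s5.png",cv2.resize(b,(500,560),interpolation=0)[20:,:,::-1] if 0 else cv2.resize(b,(400,560),interpolation=0)[:,:,::-1])
```

```text
0.011 [320.2 274.2] [320.2 257.4]
0 [320.2 282.4] [320.2 264.8]
-0.01 [320.2 290.7] [320.2 272.3]
-0.02 [320.2 299.8] [320.2 280.6]
-0.03 [320.3 309.8] [320.3 289.8]
-0.05 [320.3 333.6] [320.4 311.5]
cam in tool [ 0.08184345 -0.00027496 -0.19009644] [-2.93684680e-01 -1.92192889e-04  9.55902334e-01] [0.60905925 0.27021119 0.07664336]
```

View pics/s5.png

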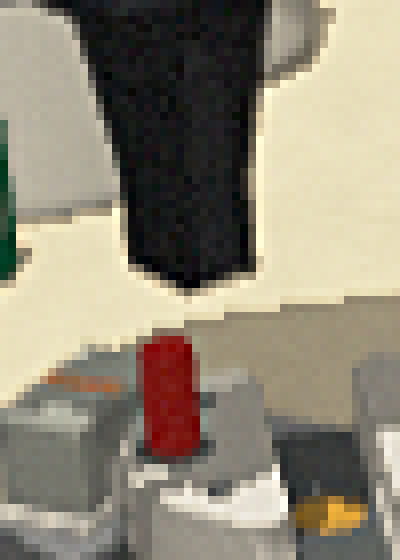

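```bash
python3 -m pendant '[[-0.02,0,0,0],[-0.02,-0.005,0,0],[-0.01,0,0,0],[0,0,0,0],[0,0,0.015,0],[0,0,0.014,0],[0,0,0.008,0],[0,0,0,0]]'
python3 - <<'E'
from h import *
nearpeg()
c=r.camera("side"); s=r.read_state(); print(s["ee_pos"],s["ft_force"])
b=c["img"]
cv2.imwrite("pics/s6.png",cv2.resize(b[220:320,200:330],(780,600),interpolation=0)[:,:,::-1])
E
```

```text
time: 5.97
ee_pos: [0.6437, 0.2369, 0.0368]
eef_rot: [0.316, 0.949, -0.001, -0.002]
ft_force: [-0.4, -0.6, -0.2]
width: 0.0004
grip_force: 0.0
pegtop [151 162  30  30 701] [0.5622 0.2279 0.08  ] r 0.0327 base angle deg -150.8 [ 0.0606 -0.0566 -0.0416]
pegtop [312 244  28  27 590] [0.6217 0.2559 0.08  ] r 0.0333 base angle deg 39.9 [ 0.0297  0.0014 -0.0418]
[0.64530033 0.23695982 0.03931597] [ 0.06374643 -0.22923346  0.52027749]
```

View pics/s6.png

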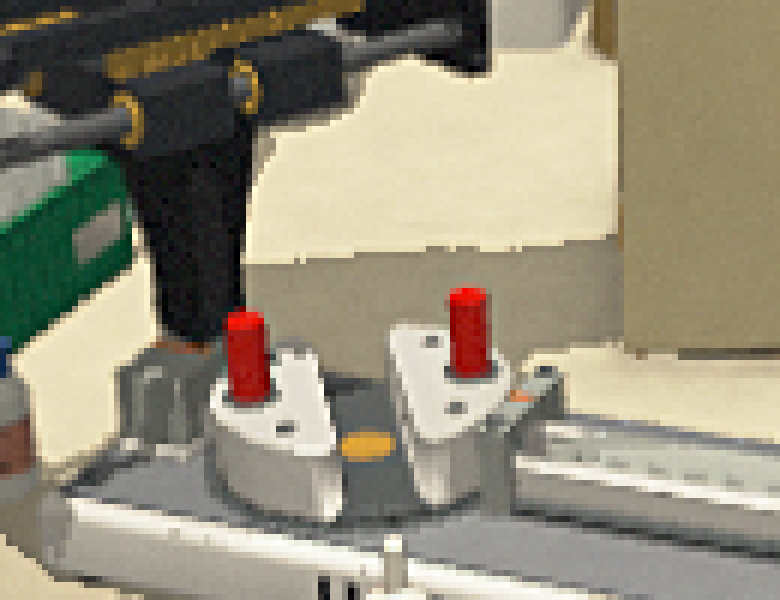

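```bash
sed -i 's/^C=.*YAW/C=np.array([.5920,.2415]); YAW/' h.py; python3 -m pendant '[[0.005,0.003,0,0],[0.006,0,0,0],[0.006,0,0,0],[0.006,0,0,0],[0.006,0,0,0],[0.006,0,0,0],[0.005,0,0,0],[0,0,0,0]]'
python3 - <<'E'
from h import *
nearpeg()
s=r.read_state(); print(s["ee_pos"],s["ft_force"])
E
```

```text
time: 6.73
ee_pos: [0.6147, 0.2641, 0.0401]
eef_rot: [0.316, 0.949, 0.0, -0.0]
ft_force: [-0.3, -0.1, 1.3]
width: 0.0005
grip_force: 0.1
[0.61476944 0.26370938 0.03979253] [-0.50063588  0.21634077 -1.08500729]
```

Run:
```python
from h import *
for n in ("wrist","side"):
    c=r.camera(n)
    for x in reds(c): print(n,x)
    if n=="side": cv2.imwrite("pics/s7.png",cv2.resize(c["img"][220:320,200:330],(520,400),interpolation=0)[:,:,::-1]); b=cv2.imread("pics/s7.png")
    else: a=c["img"][:,:,::-1]
cv2.imwrite("pics/m7.png",np.hstack([cv2.resize(a[120:330,120:440],(400,262)),cv2.resize(b,(341,262))]))
```

```text
wrist (array([ 305,  251,   29,   45, 1027], dtype=int32), array([319., 273.]), array([0.5976, 0.276 , 0.08  ]))
wrist (array([161, 299,  38,  31, 151], dtype=int32), array([182., 307.]), array([0.5758, 0.2223, 0.08  ]))
side (array([184,   0,  65,  18, 561], dtype=int32), array([214.,   9.]), array([-0.4649,  2.7799,  0.08  ]))
side (array([142,   5,  12,   8,  75], dtype=int32), array([148.,   8.]), array([-0.7008,  2.6539,  0.08  ]))
side (array([285, 105,  17,  15, 164], dtype=int32), array([295., 111.]), array([ 1.6755, -4.3011,  0.08  ]))
side (array([267, 264,   6,  14,  79], dtype=int32), array([269., 271.]), array([0.5732, 0.2419, 0.08  ]))
side (array([245, 276,   8,  17, 100], dtype=int32), array([249., 284.]), array([0.5912, 0.2999, 0.08  ]))
side (array([    0,   302,   177,   178, 16525], dtype=int32), array([ 86., 404.]), array([0.6628, 0.6111, 0.08  ]))
```

View pics/m7.png

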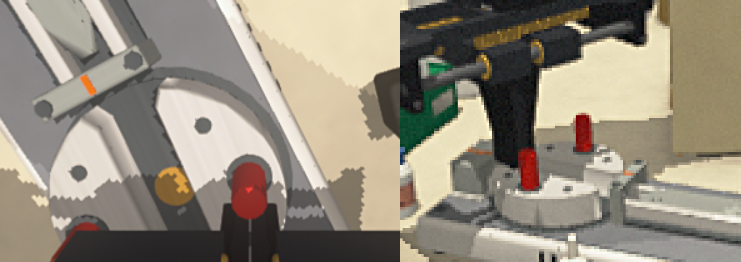

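```bash
cat >> h.py <<'E'
def pegang(c,px):
    p=at_z(c,[px],.08)[0]; v=p[:2]-C; print("peg",p.round(4),np.hypot(*v).round(4),"base deg",np.degrees(np.arctan2(v[1],v[0])-YAW).round(1))
def lines(c,z,box):
    x0,y0,x1,y1=box; g=cv2.cvtColor(c["img"],cv2.COLOR_RGB2GRAY)[y0:y1,x0:x1]
    L=cv2.createLineSegmentDetector().detect(g)[0].reshape(-1,4)+[x0,y0,x0,y0]
    for l in sorted(L,key=lambda l:-np.hypot(l[2]-l[0],l[3]-l[1]))[:14]:
        P=at_z(c,l.reshape(2,2),z); v=P[1]-P[0]; a=(np.degrees(np.arctan2(v[1],v[0]))+90)%180-90
        print(l.round(),"len",np.hypot(*v[:2]).round(3),"world deg",a.round(1))
E
python3 - <<'E'
from h import *
c=r.camera("wrist"); pegang(c,(319,284)); lines(c,.054,(120,100,420,300))
E
```

```text
peg [0.6013 0.2726 0.08  ] 0.0325 base deg 82.8
[381. 268. 297.  99.] len 0.083 world deg -9.8
[284. 100. 329. 187.] len 0.04 world deg -9.6
[342. 181. 382. 265.] len 0.043 world deg -10.1
[120. 107. 168. 185.] len 0.036 world deg -9.6
[162. 213. 239. 172.] len 0.04 world deg 80.1
[244. 202. 275. 271.] len 0.035 world deg -15.4
[176. 101. 211. 162.] len 0.028 world deg -10.2
[157. 269. 120. 213.] len 0.029 world deg -9.6
[222. 155. 190.  99.] len 0.026 world deg -9.4
[236. 149. 208. 101.] len 0.022 world deg -9.7
[211. 100. 239. 149.] len 0.022 world deg -9.6
[204. 215. 226. 264.] len 0.025 world deg -17.8
[232. 258. 210. 211.] len 0.024 world deg -15.9
[329. 187. 350. 231.] len 0.022 world deg -10.5
```

```bash
python3 -m pendant '[[0.002,0,0,0],[0.0016,0,0,0],[0,0,0,0],[0,0,0,0]]'
python3 - <<'E'
from h import *
c=r.camera("wrist"); lines(c,.054,(120,100,420,300))
E
```

```text
time: 7.27
ee_pos: [0.6128, 0.2646, 0.0395]
eef_rot: [0.317, 0.949, -0.0, -0.0]
ft_force: [0.3, -1.9, 0.1]
width: 0.0007
grip_force: 1.0
[380. 270. 294. 100.] len 0.084 world deg -9.7
[282. 101. 326. 187.] len 0.04 world deg -9.6
[120. 112. 170. 192.] len 0.037 world deg -9.6
[163. 219. 241. 178.] len 0.04 world deg 80.1
[342. 186. 380. 263.] len 0.04 world deg -10.0
[172. 100. 212. 170.] len 0.032 world deg -10.2
[240. 209. 276. 277.] len 0.036 world deg -12.3
[224. 163. 187.  99.] len 0.029 world deg -9.4
[208. 100. 240. 155.] len 0.025 world deg -9.5
[236. 155. 205. 101.] len 0.025 world deg -9.7
[154. 268. 120. 217.] len 0.027 world deg -9.7
[200. 221. 223. 265.] len 0.022 world deg -14.5
[230. 260. 207. 218.] len 0.022 world deg -12.9
[218. 168. 176. 190.] len 0.021 world deg 80.0
```

```bash
python3 -m pendant '[[0.0018,0,0,0],[0,0,0,0],[0,0,0,0],[0,0,0,0]]'
python3 - <<'E'
from h import *
c=r.camera("wrist"); lines(c,.054,(190,190,300,300))
E
```

```text
time: 7.65
ee_pos: [0.6113, 0.2658, 0.0395]
eef_rot: [0.316, 0.949, -0.0, -0.0]
ft_force: [0.2, -3.9, 0.0]
width: 0.0006
grip_force: 1.8
[236. 216. 287. 299.] len 0.046 world deg -9.0
[251. 299. 227. 261.] len 0.022 world deg -8.8
[190. 209. 226. 190.] len 0.019 world deg 80.5
[198. 230. 220. 265.] len 0.019 world deg -9.8
[225. 258. 204. 225.] len 0.018 world deg -9.2
[277. 203. 238. 199.] len 0.017 world deg 47.9
[231. 299. 210. 267.] len 0.018 world deg -8.8
[208. 263. 192. 239.] len 0.013 world deg -8.4
[299. 211. 278. 203.] len 0.01 world deg 32.4
[281. 193. 259. 191.] len 0.009 world deg 45.6
[299. 201. 281. 193.] len 0.008 world deg 30.3
[276. 272. 290. 261.] len 0.008 world deg -88.6
[194. 272. 206. 262.] len 0.008 world deg -88.8
[297. 298. 298. 283.] len 0.008 world deg -42.0
```

```bash
python3 -m pendant '[[-0.008,0,0,0],[0,0,-0.03,0],[0,0,-0.03,0],[0,0,-0.03,-0.119],[0,0,0,-0.119],[0,0,0,-0.119],[0,0,0,-0.118],[0,0,0,0]]'; python3 -c "
from h import *
print(rel([.374,.2786,.1]))
c=r.camera('wrist'); 
lines(c,.054,(190,100,450,290))"
```

```text
time: 8.37
ee_pos: [0.6181, 0.2621, 0.1301]
eef_rot: [0.081, 0.997, 0.001, 0.0]
ft_force: [-0.4, 0.0, -0.1]
width: 0.0001
grip_force: 0.0
[ 0.2435 -0.0233  0.03  ]
[357. 288. 363. 101.] len 0.127 world deg -9.6
[298. 151. 301. 257.] len 0.072 world deg -8.8
[205. 100. 212. 199.] len 0.062 world deg -10.0
[213. 212. 219. 288.] len 0.056 world deg -9.6
[270. 211. 267. 148.] len 0.041 world deg -8.9
[265. 213. 262. 152.] len 0.04 world deg -8.7
[214. 161. 210. 101.] len 0.037 world deg -9.7
[357. 101. 355. 161.] len 0.037 world deg -9.7
[303. 119. 248. 118.] len 0.035 world deg 79.8
[265. 152. 267. 206.] len 0.035 world deg -9.2
[351. 237. 350. 288.] len 0.038 world deg -9.8
[448. 243. 409. 235.] len 0.028 world deg 70.1
[410. 196. 448. 203.] len 0.026 world deg 70.2
[336. 163. 306. 140.] len 0.024 world deg 43.3
```

```bash
python3 -m pendant '[[0.0305,-0.0029,0,0],[0.0305,-0.0029,0,0],[0.0305,-0.0029,0,0],[0.0305,-0.0029,0,0],[0.0305,-0.0029,0,0],[0.0305,-0.0029,0,0],[0.0305,-0.0029,0,0],[0.030,-0.0029,0,0]]'; python3 -m pendant '[[0,0,0,0],[0,0,0,0]]'
python3 - <<'E'
from h import *
s=r.read_state(); print(s["ee_pos"],s["eef_rot"])
def base(p): v=np.array(p)[:2]-C; c,q=np.cos(YAW-.003),np.sin(YAW-.003); return np.round([c*v[0]+q*v[1],-q*v[0]+c*v[1]],4)
print("tcp base",base(s["ee_pos"]))
for n in ("wrist","side","top"):
    c=r.camera(n); hsv=cv2.cvtColor(c["img"],cv2.COLOR_RGB2HSV); m=cv2.inRange(hsv,(8,170,90),(22,255,255))
    k,l,st,ce=cv2.connectedComponentsWithStats(m)
    for i in range(1,k):
        if st[i,4]>30:
            p=at_z(c,ce[i],.076)[0]
            if .2<p[0]<.7 and .1<p[1]<.45: print(n,st[i],ce[i].round(),p.round(4),base(p))
E
```

```text
time: 9.08
ee_pos: [0.3723, 0.2798, 0.1298]
eef_rot: [0.087, 0.996, 0.001, -0.0]
ft_force: [-0.6, 1.1, 0.1]
width: 0.0004
grip_force: 0.0
time: 9.25
ee_pos: [0.3729, 0.2802, 0.1302]
eef_rot: [0.085, 0.996, 0.001, 0.0]
ft_force: [0.4, 0.0, 0.8]
width: 0.0007
grip_force: 0.0
[0.37287523 0.28024251 0.13015949] [8.50830854e-02 9.96373552e-01 7.79391329e-04 7.76494165e-05]
tcp base [-0.2225  0.0016]
wrist [275  57  34  28 394] [292.  71.] [0.2673 0.2829 0.076 ] [-0.3271 -0.0135]
wrist [291 280  51  25 267] [306. 288.] [0.3983 0.2671 0.076 ] [-0.1952 -0.0071]
wrist [296 330   6  33 120] [298. 344.] [0.4385 0.2542 0.076 ] [-0.1534 -0.0131]
wrist [340 362   4  31  73] [342. 377.] [0.4693 0.2796 0.076 ] [-0.1273  0.017 ]
wrist [296 370   6  24 103] [298. 383.] [0.4688 0.2486 0.076 ] [-0.1227 -0.0137]
wrist [388 410   8  10  46] [392. 413.] [0.506  0.3108 0.076 ] [-0.0964  0.0539]
side [356 284  10  22 155] [360. 295.] [0.4064 0.2998 0.076 ] [-0.1928  0.0265]
side [445 319  10  16 110] [450. 326.] [0.275  0.3756 0.076 ] [-0.335   0.0792]
top [255 197   7   7  36] [258. 200.] [0.5853 0.2338 0.076 ] [-0.0053 -0.0087]
```

```bash
python3 -m pendant '[[0,-0.002,0.025,0],[0,0,0.025,0],[0,0,0.025,0],[0,0,0.02,0],[0,0,0.008,0],[0,0,0,0],[0,0,0,0]]'
python3 - <<'E'
from h import *
s=r.read_state(); print(s["ee_pos"],s["ft_force"])
c=r.camera("side"); hsv=cv2.cvtColor(c["img"],cv2.COLOR_RGB2HSV); m=cv2.inRange(hsv,(8,170,90),(22,255,255)); m[:,:340]=0;m[:,380:]=0
ys,xs=np.nonzero(m[:320]); print("plate",xs.min(),xs.max(),ys.min(),ys.max())
g=cv2.cvtColor(c["img"],cv2.COLOR_RGB2GRAY)
def proj(p): return cv2.projectPoints((att(c).T@(np.array(p)-c["xyz"])).reshape(1,1,3),np.zeros(3),np.zeros(3),np.array(c["camera_matrix"]),np.array(c["dist_coeffs"]))[0].ravel().round(1)
print("exp tip",proj(s["ee_pos"]+[0,0,.024]))
for y in range(270,325,3): print(y,g[y,350:420:2])
E
```

```text
time: 9.98
ee_pos: [0.3741, 0.2774, 0.027]
eef_rot: [0.085, 0.996, -0.0, -0.0]
ft_force: [-0.3, 0.4, 0.2]
width: 0.0004
grip_force: 0.0
[0.37414156 0.27741378 0.02703751] [-0.27554221  0.36392157  0.22914882]
plate 356 378 248 305
exp tip [381.1 303.5]
270 [ 22   7  12  26  32  22  25  24  29  24  28  23  29  25  22  25  21  16
  18  21  19  11  27  20  58  22  23 116 137  69 124 131 134 135 137]
273 [ 55  20  28  25  21  26  23  19  21  11  24  14  24  22  23  21  23  18
  18  26  18  24  24   5 140 131 134 130 127 121 129 132 129 130 132]
276 [ 45  16  25  22  27  24  19  30  18  31  21  26  20  18  20  15  22  25
  23  20  29  17  16  33 112 107 110 112 117 113 122 129 134 132 134]
279 [ 20  32  18  21  18  12  20  20  20  24  19  26  25  23  28  22  24  21
  23  53  60  53  18  42 127 121 119 125 125 130 133 134 129 133 137]
282 [ 56  30  14  21  14  26  16  29  14  21  22  26  29  25  25  30  19  19
  26  29  36  23  25  52 139 132 136 132 133 134 134 133 134 133 141]
285 [137 136 139 139 142 127  76  70  78  81  55  27  15  20  23  24  18  33
  31  10  29  23  15  86 135 133 13
[... 1245 characters left out ...]
21 124 110 107 109 107 108 108 105 107 105
 104 102 105 107 105 106 107  91 193 186 185 190 191 192 189 193 186]
315 [ 71  47  51  45  82 109 208 219 122 109 105 100 101 103 102 102 101 100
 103 104 104 104 103 103 106 178 191 189 189 186 187 191 189 186 187]
318 [ 77  71  68  68 108 200 218 161 118 110  87  93  93  93  97  91  87  93
  96  97 134 106 103  97  83 190 186 187 186 191 189 189 187 189 188]
321 [ 77  74  76  75 104 123 129 123 118  91  93  94  91  90  93  93  93  92
  94  98  99  97 101 121 184 181 184 187 189 190 189 184 184 183 184]
324 [ 50  48  77  98 126 120 107 127  94  88  86  89  87  93  91  91  94  96
  93  96 101 100 103  90 192 188 188 185 183 189 188 186 184 187 190]
```

```bash
python3 -m pendant '[[-0.006,0,0,0],[-0.006,0,0,0],[-0.006,0,0,0],[-0.006,0,0,0],[-0.006,0,0,0],[-0.006,0,0,0],[-0.006,0,0,0],[-0.006,0,0,0]]';  python3 -c "
from h import *
c=r.camera('side'); hsv=cv2.cvtColor(c['img'],cv2.COLOR_RGB2HSV); m=cv2.inRange(hsv,(8,170,90),(22,255,255)); m[:275]=0
k,l,st,ce=cv2.connectedComponentsWithStats(m)
print([(st[i],ce[i].round()) for i in range(1,k) if st[i,4]>30])"
```

```text
time: 10.7
ee_pos: [0.4213, 0.2692, 0.0266]
eef_rot: [0.084, 0.996, -0.0, -0.0]
ft_force: [-2.0, 0.2, 2.2]
width: 0.0005
grip_force: 1.1
[(array([339, 283,   7,  20, 110], dtype=int32), array([342., 293.])), (array([   0,  288,  132,  109, 7056], dtype=int32), array([ 61., 336.])), (array([445, 319,  10,  16, 109], dtype=int32), array([450., 326.]))]
```

```bash
python3 -m pendant '[[-0.006,0,0,0],[-0.006,0,0,0],[-0.006,0,0,0],[-0.006,0,0,0],[-0.006,0,0,0],[-0.006,0,0,0],[-0.006,0,0,0],[-0.006,0,0,0]]';  python3 -c "
from h import *
c=r.camera('side'); hsv=cv2.cvtColor(c['img'],cv2.COLOR_RGB2HSV); m=cv2.inRange(hsv,(8,170,90),(22,255,255)); m[:270]=0
k,l,st,ce=cv2.connectedComponentsWithStats(m)
print([(st[i],ce[i].round()) for i in range(1,k) if st[i,4]>30])"
```

```text
time: 11.42
ee_pos: [0.4687, 0.2611, 0.0266]
eef_rot: [0.084, 0.996, 0.0, -0.0]
ft_force: [-2.1, 0.7, -0.3]
width: 0.0002
grip_force: 0.6
[(array([312, 280,   7,  19,  97], dtype=int32), array([315., 290.])), (array([   0,  288,  133,  110, 7075], dtype=int32), array([ 61., 336.])), (array([445, 319,  10,  16, 108], dtype=int32), array([450., 326.]))]
```

```bash
python3 -m pendant '[[-0.005,0,0,0],[-0.005,0,0,0],[-0.005,0,0,0],[-0.005,0,0,0],[-0.005,0,0,0],[-0.005,0,0,0],[-0.005,0,0,0],[0,0,0,0]]';  python3 -c "
from h import *
c=r.camera('side'); hsv=cv2.cvtColor(c['img'],cv2.COLOR_RGB2HSV); m=cv2.inRange(hsv,(8,170,90),(22,255,255)); m[:265]=0
k,l,st,ce=cv2.connectedComponentsWithStats(m)
print([(st[i],ce[i].round()) for i in range(1,k) if st[i,4]>30])"
```

```text
time: 12.13
ee_pos: [0.504, 0.2549, 0.0267]
eef_rot: [0.085, 0.996, 0.0, 0.001]
ft_force: [0.4, -1.0, -0.1]
width: 0.0006
grip_force: 0.0
[(array([292, 278,   7,  18, 104], dtype=int32), array([295., 287.])), (array([   0,  288,  132,  110, 7147], dtype=int32), array([ 61., 336.])), (array([445, 319,  10,  16, 108], dtype=int32), array([450., 326.]))]
```

```bash
python3 -m pendant '[[-0.003,0,0,0],[-0.003,0,0,0],[-0.002,0,0,0],[0,0,0,0]]'; python3 -m pendant '[[-0.0015,0,0,0],[-0.0015,0,0,0],[0,0,0,0]]'
```

```text
time: 12.52
ee_pos: [0.5109, 0.2539, 0.0266]
eef_rot: [0.084, 0.996, 0.0, 0.0]
ft_force: [-0.4, 0.4, -0.3]
width: 0.0005
grip_force: 0.0
time: 12.77
ee_pos: [0.5137, 0.2535, 0.0266]
eef_rot: [0.084, 0.996, 0.0, 0.0]
ft_force: [-0.0, 0.2, -0.1]
width: 0.0006
grip_force: 0.2
```

```bash
python3 -m pendant '[[-0.0015,0,0,0],[0,0,0,0],[0,0,0,0]]'; python3 -m pendant '[[-0.0015,0,0,0],[0,0,0,0],[0,0,0,0]]'
```

```text
time: 13.02
ee_pos: [0.5151, 0.2533, 0.0267]
eef_rot: [0.084, 0.996, 0.0, 0.0]
ft_force: [-0.4, 0.3, 0.1]
width: 0.0005
grip_force: 0.2
time: 13.27
ee_pos: [0.516, 0.2532, 0.0266]
eef_rot: [0.084, 0.996, -0.0, -0.0]
ft_force: [-4.8, 0.5, 1.1]
width: 0.0003
grip_force: 2.1
```

```bash
python3 -m pendant '[[-0.0015,0,0,0],[0,0,0,0],[0,0,0,0]]'; python3 -m pendant '[[-0.0015,0,0,0],[0,0,0,0],[0,0,0,0]]'
```

```text
time: 13.52
ee_pos: [0.5159, 0.2532, 0.0265]
eef_rot: [0.084, 0.996, -0.0, -0.002]
ft_force: [-10.7, -0.4, 8.3]
width: 0.0004
grip_force: 5.5
time: 13.77
ee_pos: [0.5159, 0.2533, 0.0264]
eef_rot: [0.084, 0.997, -0.0, -0.003]
ft_force: [-17.8, -0.2, 12.0]
width: 0.0004
grip_force: 8.7
```

```bash
python3 -m pendant '[[0.004,0,0,0],[0.01,0,0,0],[0.015,0,0,0],[0.015,0,0,0],[0,0,-0.03,0],[0,0,-0.03,0],[0,0,-0.03,0],[0,0,0,0]]'; python3 -m pendant '[[0.015,0,0,0],[0.03,0,0,0],[0.03,0,0,0],[0.02,0,0,0],[0,0,0,0],[0,0,0,0]]'
python3 - <<'E'
from h import *
for n in ("wrist","side","top"):
    c=r.camera(n); save(c,n+"_end.png"); hsv=cv2.cvtColor(c["img"],cv2.COLOR_RGB2HSV); m=cv2.inRange(hsv,(8,150,90),(22,255,255))
    k,l,st,ce=cv2.connectedComponentsWithStats(m)
    for i in range(1,k):
        if st[i,4]>25:
            p=at_z(c,ce[i],.07)[0]
            if .2<p[0]<.7 and .1<p[1]<.45: print(n,st[i],ce[i].round(),p.round(4))
    for x in reds(c,lo=150):
        if abs(x[2][0]-.59)<.08 and abs(x[2][1]-.24)<.08: print(n,x)
    if n!="wrist":
        for t in ["film_roll_mid","dropper_white_mid","dropper_blue_mid","black_box_mid","marker_mid"]:
            for o in r.outline_of(t,n)[:1]: print(n,t,round(o["score"],2),np.round(o["bbox"]))
print(r.read_state()["ft_force"],r.read_state()["time"])
E
```

```text
time: 14.43
ee_pos: [0.479, 0.2616, 0.1228]
eef_rot: [0.085, 0.996, 0.003, 0.004]
ft_force: [1.1, 1.5, -0.3]
width: 0.0005
grip_force: 0.0
time: 14.93
ee_pos: [0.382, 0.2762, 0.1169]
eef_rot: [0.084, 0.997, 0.001, 0.001]
ft_force: [0.6, 1.4, -0.5]
width: 0.0003
grip_force: 0.0
wrist [277  37  37  32 534] [295.  53.] [0.2686 0.2823 0.07  ]
wrist [295 326   7  68 314] [298. 359.] [0.4547 0.2495 0.07  ]
wrist [339 333   5  61 238] [341. 365.] [0.4642 0.2774 0.07  ]
wrist [383 409   9   9  50] [388. 412.] [0.5072 0.304  0.07  ]
wrist [435 409   9  10  50] [440. 412.] [0.5136 0.3403 0.07  ]
side [285 274  12  21 165] [291. 284.] [0.528  0.2679 0.07  ]
side [445 319  10  16 114] [450. 326.] [0.2737 0.3656 0.07  ]
side (array([265, 263,   6,  15,  82], dtype=int32), array([267., 270.]), array([0.5774, 0.24  , 0.08  ]))
side (array([247, 278,   8,  15,  92], dtype=int32), array([250., 285.]), array([0.587 , 0.3021, 0.08  ]))
side film_roll_mid 0.58 [299. 345.  34.  49.]
side dropper_white_mid 0.64 [266. 330.  15.  41.]
side dropper_blue_mid 0.61 [199. 287.  14.  30.]
side black_box_mid 0.67 [220. 333.  24.  25.]
side marker_mid 0.52 [259. 286.  50.  42.]
top [242 220  17   8  77] [250. 224.] [0.5331 0.2505 0.07  ]
top film_roll_mid 0.78 [199. 242.  24.  21.]
top black_box_mid 0.69 [254. 205.  22.  52.]
top marker_mid 0.55 [454. 232.  56.  15.]
[-1.48147665 -0.18329126  0.1157523 ] 15.5833
```

```bash
python3 -m pendant '[[0,0,0,0],[0,0,0,0],[0,0,0,0],[0,0,0,0]]'; python3 -c "
from h import *
print(r.close_job())"
```

```text
time: 15.92
ee_pos: [0.3824, 0.2759, 0.1167]
eef_rot: [0.084, 0.996, 0.0, 0.0]
ft_force: [-0.3, -0.2, -0.2]
width: 0.0004
grip_force: 0.0
the job is handed in; nothing more can be done
None
```

I handed the job in at about 16 s, but got no verdict back: the slot was within about 1° of the bar line before the push, the bar met a hard stop at the bridge (18 N) with its plate measured within about 2 mm of home, the arm is clear, and the roll, droppers and marker show no shift, nor the box from the side (the top camera's box match was a misdetection). The closed fingertips sit about 24 mm behind the reported TCP, not 11 mm ahead as stated, so my first pass went over the peg without touching it and I corrected from the images.

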